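# Press the keyed drive stub into the pulley hub and hold it home

## Robot

A 6-joint arm with a two-finger parallel gripper is mounted at the origin on a cart in front of the work surface, level with it; the furniture and walls round the work are solid. World frame = base frame: x ahead of the robot, y to its left, z up, the work surface at z = 0. Lengths are in m, angles in rad, forces in N, time in s.
With the tool pointing down it reaches from about 0.35 to 0.875 m from the base axis. Payload 4.2 kg.
Tool frame: the origin (TCP) lies midway between the tips of the shut fingers; the grasp point (between the pads) lies 19 mm behind it; z points along the fingers, y is the line along which they close (so a half turn about z gives the same grasp; the last joint's range is limited). The gripper opens to 85 mm and grips with 20 to 120 N. Pads are 22 mm wide; open, the fingers measure 114 mm over their backs; the gripper's body (76 mm by 85 mm) begins 54 mm behind the grasp point. The pads swing forward as they close: fully open they stand 13 mm farther back than shut.
Start: joints at [-1.085, 0.385, 0.008, 0, -1.194, -0.259], TCP at [0.141, -0.609, 0.231] pointing down, gripper open.
Joint ranges: [-3.14, 3.14], [-1.21, 2.06], [-1.07, 1.41], [-3.16, 2.05], [-2.99, -0.16], [-3.1, 3.1]. Speed limits (rad/s): [2.79, 2.79, 3.14, 3.14, 3.14, 3.14].

## Interface

Orientations are given as a rotation vector (axis times angle).
In Python, from cell import manip gives the robot as it stands.
- The arm moves only by the tool arm_command, never from a script. Its arguments are lists of equal length, an entry for each row: "offset": the shift along the world's x, y, z in cm, a list of three; "turn": the turn about the world's z in rad; "hand": the closure, from 0 (fully open) to 1 (shut). A call has 1 to 10 rows; each row shifts and turns the commanded pose from where the row before left it; what a row does not reach is not made up. A row lasts 1/10 s, in which the tool goes at most 50 mm and 8.59 degrees, less where a joint would pass 70% of its speed; a pose out of reach is approached as far as the arm can. A call with a gripper value outside its range is refused whole. The fingers move at their own pace and stop on an object; the grip force is fixed at half the most. Time passes only in rows, so rows that do not move let the fingers close. It gives the time, the measured TCP pose, the force, the opening and the grip force at its end, in the units of the state.
- manip.get_obs(): the state, without advancing time (a new reading comes with each control period).
- manip.snapshot(name): name is "scene" or "top" or "wrist"; returns a dict with "frame" (420x560x3 uint8, red, green, blue), "range_z" (420x560 float32, m along the optical axis (not along the pixel's ray), 0 where there is no reading), "K" (3x3 intrinsics, pixels), "k1" (the pictures are not rectified: a ray, as slopes to the right and down, at radius r is drawn at 1 + k1 r^2 times it, then the intrinsics apply), "T" (4x4, takes a point from camera to world coordinates); the wrist camera has in their place "T_tool_cam" (4x4, takes a point from camera to tool coordinates, whose origin is the TCP and whose axes are the flange's). Camera axes: x right, y up, looking along -z (the intrinsics and any distortion apply to the point x, -y, -z); pixel columns grow to the right and rows downward; lengths in m; the calibration is good to about 2 mm. A picture is of the moment at which its call begins: read the wrist's pose just before it.
- manip.close_job(): hands the job in; it is judged then, once.
The state is a dict: "clock": time; "joint_pos": joint angles; "joint_velocities": joint speeds; "joint_torque": joint torques, N m; "ee_pos": TCP position; "eef_rot": TCP orientation; "ft_force": force on the tool from outside, world axes, zero at the start; "torque": the same for the moment, N m; "width": opening from 0.0 (shut) to 1.0 (fully open); "grasp_force": force on a finger pad.
Only numpy, scipy, OpenCV 4.12 (cv2) and the standard library are available. Lean on these libraries where they do the work, as an engineer would, in place of code of your own. Each camera call takes 0.05 s, during which the arm holds its last target. There are 200 camera calls.

## Task

Lift the cast metal drive stub out of the open plaster mould and push its nose into the bore of the belt pulley, turning it until its key slips into the keyway. Keep pushing against the spring in the bore until the collar sits flush on the hub, and finish still gripping the stub and holding it fully home (the spring lifts it again if you let go), ready for the grub screw. Leave the cup, the cork block and the tin where they stand.

Things in the scene. Friction and masses are not known exactly. Their poses are not given: they have to be found in the camera images.
- stub_grip (a point): Centre of the square head of the bare-metal cast stub (0.14 kg), which starts upright in the mould, head up. Head: 24 x 24 mm post, sides square to x and y, from 25 mm below to 25 mm above this point. Below it a collar 44 mm across, 6 mm thick, with a tab 12 mm wide reaching 28 mm from the axis towards +x, straight above the key. x: towards the key; z: up the stub; tip 73 mm below this point
- stub_seat (a point): On the stub's axis at the collar's underside, 31 mm below stub_grip, same axes. From here a round shaft of 25 mm diameter runs 42 mm down to the tip, its last 4 mm tapered to 19 mm. A key 8 mm wide stands out to 20 mm from the axis on the +x side, from the collar to 28 mm down; the last 14 mm are a plain round nose
- mould_top (a point): Centre of the top face of the fixed white plaster mould, a 100 x 100 mm block 56 mm high. In it is an upright cavity of the stub's own shape with about 1.5 mm clearance all round; its slot points to +x of this point. The stub's collar rests in a recess 4 mm deep and its shaft hangs 42 mm further down. z: up
- hub_mouth (a point): Centre of the bore's mouth in the flat top of the hub of the fixed steel belt pulley (rim 104 mm across, hub 66 mm across, top 62 mm above the table). Bore 28 mm wide; one keyway 11 mm wide, reaching 22 mm from the axis towards this point's +x, along the whole depth. z: up. The stub fits with its x along this x (within about 0.08 rad); when home, stub_seat is at this point
- plunger (a joint): How far the round sprung brass plunger in the bore is pressed down (m). At 0 its face lies 32 mm below the hub's mouth; it pushes up with about 3 N at 0 and 7 N at 0.010, where the stub is fully home
- slip_cup: Small grey-mauve clay cup, 65 mm across, 47 mm high, loose bystander; origin at the centre of its underside
- cork_block: Mottled brown cork sanding block, 58 x 55 x 22 mm, loose bystander; origin at the centre of its underside
- needle_tin: Small open grey tin, 55 mm across, 58 mm high, loose bystander; origin at the centre of its underside
Not all that is in view belongs to the job. Of the things that look like the part that bears stub_grip, the middle-sized one is meant.

How it is judged:
By the outcome, as a careful person would: the job done as asked, in the order asked, and still so for the second after the job is handed in, while the arm keeps its last pose, push and grip.
It also fails if it takes over 45 s, if anything falls off the work surface, if the arm or the gripper's body presses on something with over 40 N, if the wrist force passes 120 N, or if a joint passes its speed limit or range.

## Working session

There is one attempt and no reset: what is moved stays moved. The work goes in short steps, Python scripts to look and compute and a tool call to move; the robot and the scene stay as the last step left them, time stands still between calls to the robot, and variables do not carry over. Pictures are saved under pics/ and viewed, at most 10 in all, crops included, and the job is handed in when it is done.

Besides the shell and the picture viewer there is one more tool, called after "Call:" in YAML: its name, and indented under it one key for each argument. arm_command: Moves the arm, as the interface text tells. Its arguments: {"type":"object","properties":{"offset":{"type":"array","items":{"type":"array","items":{"type":"number"}}},"turn":{"type":"array","items":{"type":"number"}},"hand":{"type":"array","items":{"type":"number"}}},"required":["offset","turn","hand"]}

```bash
mkdir -p pics; cat > h.py <<'E'
import numpy as np, cv2, pickle
from cell import manip
from scipy.spatial.transform import Rotation as R
def snap(n):
    o=manip.get_obs(); s=manip.snapshot(n)
    if n=='wrist':
        T=np.eye(4);T[:3,:3]=R.from_rotvec(o['eef_rot']).as_matrix();T[:3,3]=o['ee_pos'];s['T']=T@s['T_tool_cam']
    return s
def save(s,f,box=None,k=1):
    im=s['frame'][:,:,::-1]
    if box: im=im[box[1]:box[3],box[0]:box[2]]
    cv2.imwrite('pics/'+f,cv2.resize(im,None,fx=k,fy=k,interpolation=cv2.INTER_CUBIC))
def rays(s,uv):
    p=cv2.undistortPoints(np.array(uv,float).reshape(-1,1,2),np.array(s['K'],float),np.array([s['k1'],0,0,0.])).reshape(-1,2)
    return np.c_[p[:,0],-p[:,1],-np.ones(len(p))]
def atz(s,uv,z):
    d=rays(s,uv)@s['T'][:3,:3].T; o=s['T'][:3,3]
    return o+d*((z-o[2])/d[:,2])[:,None]
def cloud(s):
    v,u=np.mgrid[:420,:560]; d=rays(s,np.c_[u.ravel(),v.ravel()])*s['range_z'].ravel()[:,None]
    return (d@s['T'][:3,:3].T+s['T'][:3,3]).reshape(420,560,3)
E
python3 - <<'E'
from h import *
o=manip.get_obs();print(o)
for n in('top','scene'):
    s=snap(n);pickle.dump(s,open(n+'.pkl','wb'));save(s,n+'.png',None,1.4);print(n,s['K'],s['k1'],s['T'])
E
```

```text
{'clock': 0.0, 'joint_pos': array([-1.08540199e+00,  3.85548943e-01,  6.60550325e-03, -5.01476020e-04,
       -1.19400132e+00, -2.58598858e-01]), 'joint_velocities': array([ 0.00294304, -0.00147768,  0.00117839,  0.00077088,  0.00179723,
        0.00062917]), 'joint_torque': array([ 5.71683559e-04, -3.92293525e+01,  1.88400078e+01,  4.18622375e+00,
       -4.76882662e-03, -5.53579113e-06]), 'ee_pos': array([ 0.14041713, -0.60841172,  0.23021786]), 'eef_rot': array([ 0.35515833, -3.12110192, -0.00340967]), 'ft_force': array([ 0.31328447,  0.37038094, -0.42447918]), 'torque': array([ 0.02553018, -0.04389215,  0.02996402]), 'grasp_force': 0.0, 'width': 0.995614796098836}
top [[451.03409124   0.         280.24465866]
 [  0.         451.03409124 204.83207489]
 [  0.           0.           1.        ]] -0.046262909203824025 [[-0.00895468  0.99404245 -0.10862513  0.50064931]
 [-0.99991319 -0.00785129  0.01058122 -0.26281539]
 [ 0.00966533  0.10871045  0.99402647  0.94414189]
 [ 0.          0.          0.          1.        ]]
scene [[536.59824053   0.         280.71526705]
 [  0.         536.59824053 193.55237723]
 [  0.           0.           1.        ]] -0.11422162563940347 [[-0.87053703  0.3576188  -0.33804449  0.29899951]
 [-0.49209598 -0.63627149  0.59413814  0.30857865]
 [-0.0026131   0.68356959  0.72988066  0.79541622]
 [ 0.          0.          0.          1.        ]]
```

View pics/top.png

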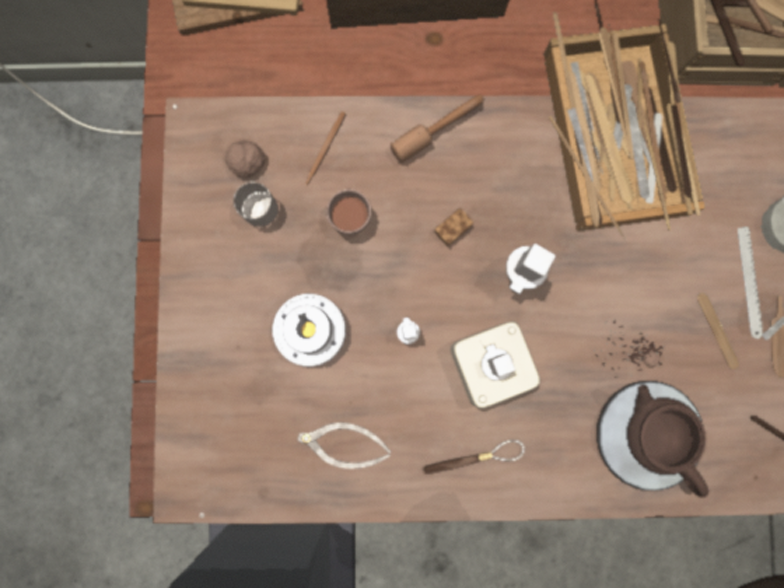

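View pics/scene.png

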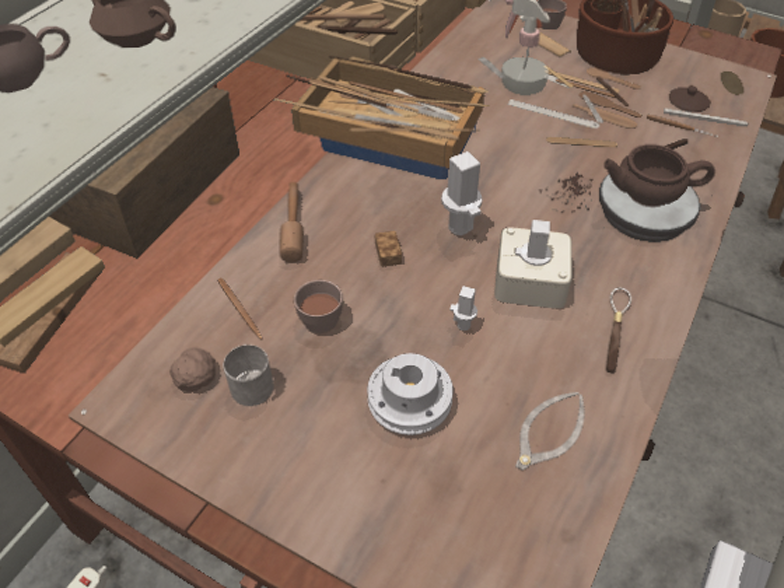

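The top view shows three stub look-alikes: a large one at (530,265), a small one at (408,332), and the middle-sized one in the mould at (497,365). I choose the one in the mould. The pulley is at (309,330), with its keyway towards the upper left. The cup, cork and tin are at (350,213), (453,227) and (257,205).

```bash
python3 - <<'E'
from h import *
s=pickle.load(open('top.pkl','rb'))
a=cv2.resize(s['frame'][225:300,315:395,::-1],None,fx=5,fy=5,interpolation=cv2.INTER_CUBIC)
b=cv2.resize(s['frame'][200:275,185:265,::-1],None,fx=5,fy=5,interpolation=cv2.INTER_CUBIC)
cv2.imwrite('pics/c1.png',np.hstack([a,b]))
P=cloud(s)
def fit(c,r,zl,zh,n):
    Q=P[c[1]-r:c[1]+r,c[0]-r:c[0]+r].reshape(-1,3);Q=Q[(Q[:,2]>zl)&(Q[:,2]<zh)]
    rc=cv2.minAreaRect(Q[:,:2].astype(np.float32)*1000);print(n,len(Q),np.median(Q[:,2]),rc,Q.mean(0))
fit((355,262),35,.050,.062,'mould');fit((357,260),15,.092,.12,'head')
fit((221,236),32,.056,.068,'hub');fit((221,236),32,.015,.05,'rim')
for n,c,h in(('cup',(250,152),.03),('cork',(324,162),.015),('tin',(184,147),.03),('big',(380,190),.1),('small',(291,237),.03)):fit(c,22,h,.2,n)
E
```

```text
mould 2289 0.056942802804509585 ((488.0025939941406, -417.66278076171875), (100.48664855957031, 100.17312622070312), 20.281463623046875) [ 0.48813077 -0.41590871  0.05694085]
head 188 0.1085314017662749 ((488.1678161621094, -417.4842834472656), (24.108776092529297, 24.19477081298828), 21.111221313476562) [ 0.48815352 -0.41650401  0.10786817]
hub 722 0.06298123730880378 ((540.8704223632812, -151.01095581054688), (65.4091796875, 64.68519592285156), 45.918731689453125) [ 0.53966521 -0.15158227  0.06288513]
rim 1331 0.03201934239523241 ((540.2958984375, -151.16152954101562), (103.42250061035156, 100.94039154052734), 89.53106689453125) [ 0.5395122  -0.15322278  0.03216016]
cup 269 0.045229289247356586 ((711.0446166992188, -209.00477600097656), (62.95624923706055, 64.390380859375), 89.4685287475586) [ 0.71580525 -0.2084567   0.0428856 ]
cork 381 0.022551788726725586 ((693.4105834960938, -365.55615234375), (31.995223999023438, 52.994937896728516), 40.8420524597168) [ 0.69252411 -0.36482953  0.02250572]
tin 272 0.047170703299838024 ((724.5403442382812, -71.55171966552734), (54.9413948059082, 52.09033203125), 69.07856750488281) [ 0.7254149  -0.07149402  0.0466578 ]
big 394 0.13467019725369211 ((624.135986328125, -461.8416748046875), (32.990867614746094, 34.57440185546875), 60.119083404541016) [ 0.62253682 -0.4597291   0.13062322]
small 210 0.03772758092358164 ((537.6666870117188, -294.6026916503906), (30.2253360748291, 34.26454162597656), 89.30656433105469) [ 0.5356677  -0.29386154  0.05087734]
```

View pics/c1.png

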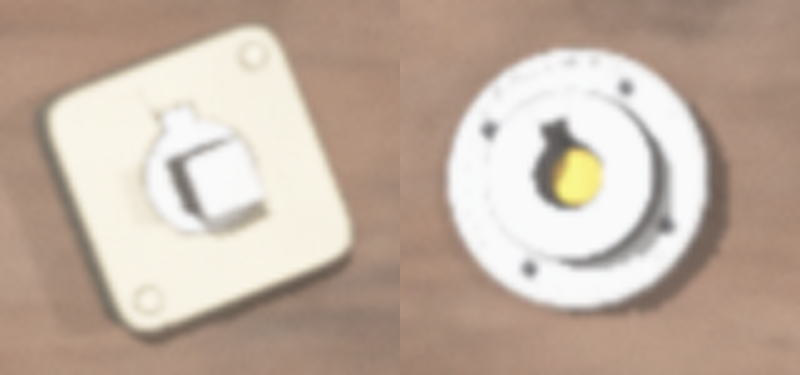

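The mould's centre is about (0.488,-0.4175) with head top at 0.1085, which matches the 0.108 expected. The hub is at about (0.540,-0.151). The crop shows the stub tab at (178,115) and the keyway at (553,128), both to the upper left. I'll get a close wrist view of the hub first to fix the keyway angle.

Call:
arm_command:
  offset:
    - [2.6,3.3,0.7]
    - [2.6,3.3,0.7]
    - [2.6,3.3,0.7]
    - [2.6,3.3,0.7]
    - [2.6,3.3,0.7]
    - [2.6,3.3,0.7]
    - [2.6,3.3,0]
    - [2.6,3.3,0]
    - [2.6,3.3,0]
    - [2.6,3.3,0]
  turn: [0,0,0,0,0,0,0,0,0,0]
  hand: [0,0,0,0,0,0,0,0,0,0]

```text
clock: 1.1
ee_pos: [0.4011, -0.2773, 0.2731]
eef_rot: [0.356, -3.121, -0.0]
ft_force: [1.2, -0.3, 0.7]
width: 0.997
grasp_force: 0.0
```

Call:
arm_command:
  offset:
    - [2.6,3.3,0]
    - [2.6,3.3,0]
    - [2.6,3.3,0]
    - [2.2,2,0]
    - [0,0,0]
    - [0,0,0]
  turn: [0.1,0.1,0,0,0,0]
  hand: [0,0,0,0,0,0]

```text
clock: 1.7
ee_pos: [0.5004, -0.1595, 0.2726]
eef_rot: [0.667, -3.068, -0.001]
ft_force: [0.5, 0.5, 0.2]
width: 0.998
grasp_force: 0.0
```

```bash
python3 - <<'E'
from h import *
s=snap('wrist');print(manip.get_obs()['joint_velocities'].round(3),s['T_tool_cam'].round(3));pickle.dump(s,open('w1.pkl','wb'));save(s,'w1.png',None,1.4)
T=np.linalg.inv(s['T']);p=T@np.array([.5405,-.151,.062,1]);print(p, s['K'][0]@(np.array([p[0],-p[1],-p[2]])/-p[2]),s['K'][1]@(np.array([p[0],-p[1],-p[2]])/-p[2]))
E
```

```text
[-0.018 -0.012 -0.005  0.001  0.003 -0.002] [[-0.001  0.953  0.304  0.078]
 [ 1.     0.001  0.001 -0.   ]
 [ 0.     0.304 -0.953 -0.143]
 [ 0.     0.     0.     1.   ]]
[-0.00843239 -0.00505349 -0.37280271  1.        ] 275.01472666089023 212.85561266278847
```

View pics/w1.png

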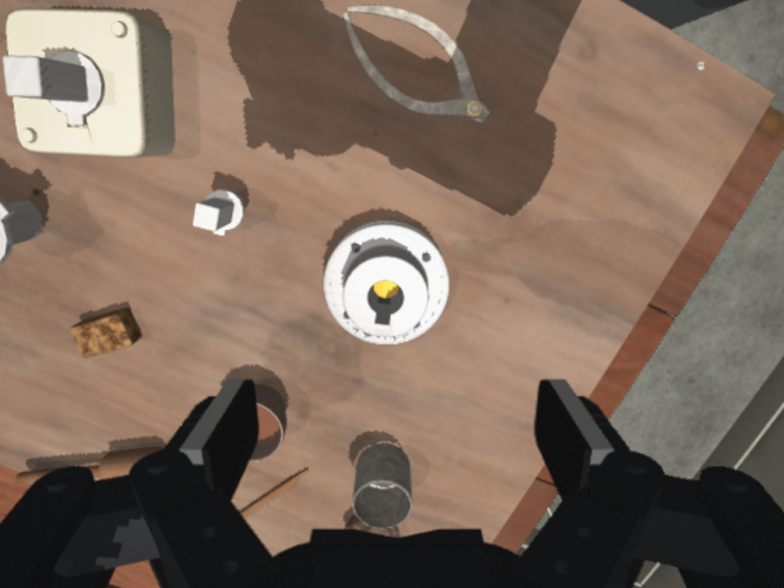

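The wrist view shows the pulley at (386,290) with its keyway pointing down to (384,320). The mould is at (85,85), with its tab below at (75,120). I'll enlarge the hub and mould.

```bash
python3 - <<'E'
from h import *
s=pickle.load(open('w1.pkl','rb'))
a=cv2.resize(s['frame'][178:250,240:312,::-1],None,fx=5.5,fy=5.5,interpolation=cv2.INTER_CUBIC)
b=cv2.resize(s['frame'][20:92,30:102,::-1],None,fx=5.5,fy=5.5,interpolation=cv2.INTER_CUBIC)
cv2.imwrite('pics/c2.png',np.hstack([a,b]))
P=cloud(s)
Q=P[170:250,230:320].reshape(-1,3);H=Q[(Q[:,2]>.056)&(Q[:,2]<.068)]
print(np.median(H[:,2]),cv2.minEnclosingCircle(H[:,:2].astype(np.float32)*1000),len(H))
# image-based: white hub mask minus hole
g=cv2.cvtColor(s['frame'],cv2.COLOR_RGB2GRAY)
g8=cv2.resize(g[178:250,240:312],None,fx=8,fy=8,interpolation=cv2.INTER_CUBIC)
m=(g8<150).astype(np.uint8);n,l,st,c=cv2.connectedComponentsWithStats(m)
for i in range(1,n):
    if st[i,4]>300: print(i,st[i],c[i])
Q=P[0:120,0:125].reshape(-1,3);H=Q[(Q[:,2]>.051)&(Q[:,2]<.0575)]
print('mould',np.median(H[:,2]),cv2.minAreaRect(H[:,:2].astype(np.float32)*1000))
E
```

```text
0.06245737358320094 ((540.1814575195312, -151.74948120117188), 33.441219329833984) 2326
1 [   37     0   487   211 31355] [253.47730824  60.78347951]
2 [ 495   22   43   48 1664] [515.20192308  45.32271635]
3 [  181   209   206   223 27707] [282.71382683 314.99996391]
4 [ 46 357  29  39 733] [ 57.72169168 378.68485675]
5 [    0   416   576   160 39155] [282.81874601 530.41146725]
6 [452 420  25  27 326] [465.21472393 434.78834356]
mould 0.056282198805259365 ((487.67779541015625, -417.52288818359375), (100.72154235839844, 101.91566467285156), 20.44866180419922)
```

View pics/c2.png

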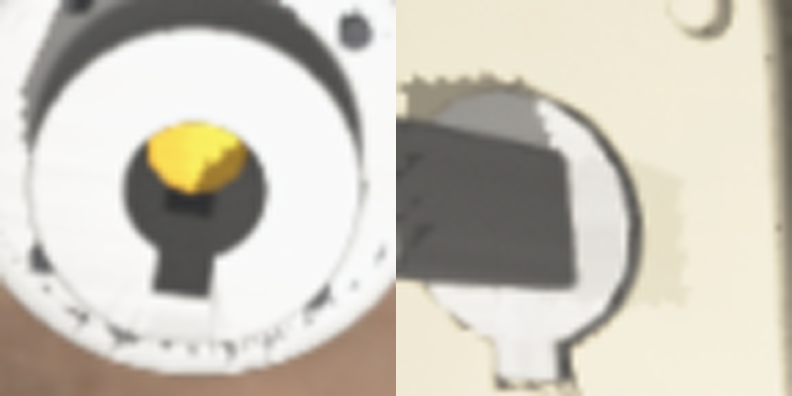

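The crop shows the bore centred at about (195,190), with keyway end corners at (153,291) and (211,298). The stub's tab has corners at (498,385) and (560,380).

```bash
python3 - <<'E'
from h import *
s=pickle.load(open('w1.pkl','rb'))
f=lambda l:(np.array(l,float)+.5)/5.5-.5+[240,178]
W=atz(s,f([[195.5,122],[124,190],[267,190],[153,291],[211,298],[160,252],[216,256]]),.062)
print(W.round(4)); v,vv,_=W[1:3].mean(0),0,0
m=W[3:5].mean(0)
for c in([.5402,-.1517],[.5405,-.151],W[1:3].mean(0)[:2]):
    d=m[:2]-c;print(np.hypot(*d),np.degrees(np.arctan2(d[1],d[0])))
e=W[4]-W[3];print('end edge normal',np.degrees(np.arctan2(e[1],e[0]))+np.array([90,-90]))
for a,b in((5,3),(6,4)):
    e=W[b]-W[a];print('side',np.degrees(np.arctan2(e[1],e[0])))
e=W[2]-W[1];print('dia',np.linalg.norm(e))
o=manip.get_obs();R_=R.from_rotvec(o['eef_rot']).as_matrix();print(o['ee_pos'],'tooly yaw',np.degrees(np.arctan2(R_[1,1],R_[0,1])),R_[:,2])
E
```

```text
[[ 0.527  -0.1569  0.062 ]
 [ 0.5455 -0.164   0.062 ]
 [ 0.5339 -0.1385  0.062 ]
 [ 0.5626 -0.1503  0.062 ]
 [ 0.5591 -0.1392  0.062 ]
 [ 0.5544 -0.1523  0.062 ]
 [ 0.5506 -0.1419  0.062 ]]
0.02179417248120767 18.681327556347405
0.02129331624027497 17.15539284446362
0.02211937302358522 17.07781654614407
end edge normal [197.0627717  17.0627717]
side 14.169140390051444
side 17.86657137304961
dia 0.028003706459917833
[ 0.50003124 -0.16001898  0.27282147] tooly yaw 114.45754094635244 [-1.32310460e-03  1.48441778e-04 -9.99999114e-01]
```

Keyway yaw is about 17°, hub centre (0.540,-0.1513), and the mould tab about 20.4°. Next I go over the stub.

Call:
arm_command:
  offset:
    - [-0.2,-4.3,0]
    - [-0.2,-4.3,0]
    - [-0.2,-4.3,0]
    - [-0.2,-4.3,0]
    - [-0.2,-4.3,0]
    - [-0.2,-4.25,0]
    - [0,0,-4]
    - [0,0,-4]
    - [0,0,-2]
    - [0,0,0]
  turn: [-0.07,0,0,0,0,0,0,0,0,0]
  hand: [0,0,0,0,0,0,0,0,0,0]

```text
clock: 2.75
ee_pos: [0.4852, -0.4172, 0.1693]
eef_rot: [0.552, -3.086, -0.009]
ft_force: [-0.0, 0.3, 0.2]
width: 1.001
grasp_force: 0.0
```

```bash
python3 - <<'E'
from h import *
s=snap('wrist');save(s,'w2.png',None,1.4);pickle.dump(s,open('w2.pkl','wb'))
P=cloud(s).reshape(-1,3)
Q=P[(P[:,2]>.1)&(P[:,2]<.116)&(np.hypot(P[:,0]-.488,P[:,1]+.4175)<.03)]
print(len(Q),np.median(Q[:,2]),cv2.minAreaRect(Q[:,:2].astype(np.float32)*1000))
o=manip.get_obs();R_=R.from_rotvec(o['eef_rot']).as_matrix();print(o['ee_pos'],'tooly yaw',np.degrees(np.arctan2(R_[1,1],R_[0,1])))
E
```

```text
1437 0.10831986793227386 ((487.9812316894531, -417.9847412109375), (24.521873474121094, 23.769853591918945), 19.801040649414062)
[ 0.48682688 -0.41800749  0.17222832] tooly yaw 110.35396164873357
```

View pics/w2.png

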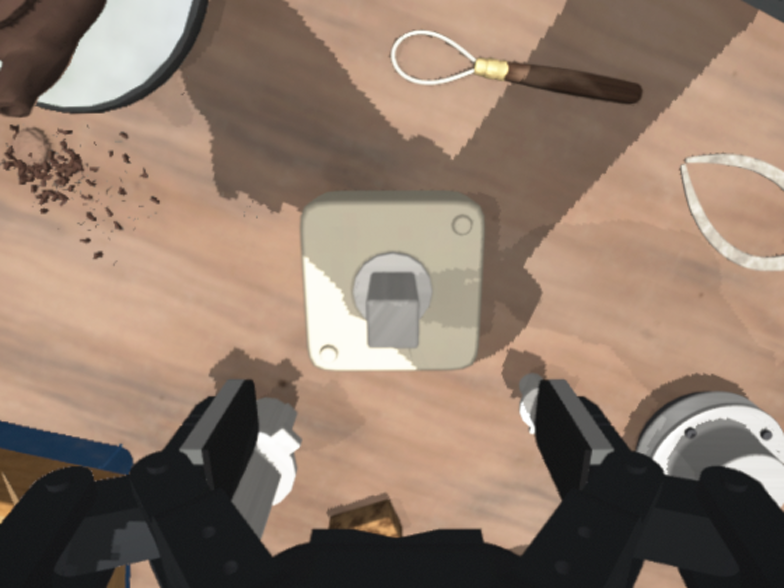

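The head is square and centred between the fingers, at (393,310) in the picture. I'll descend and grip.

Call:
arm_command:
  offset:
    - [0.1,0,-3.5]
    - [0,0,-3.5]
    - [0,0,-2.5]
    - [0,0,-1]
    - [0,0,0]
    - [0,0,0]
    - [0,0,0]
    - [0,0,0]
    - [0,0,0]
    - [0,0,0]
  turn: [0,0,0,0,0,0,0,0,0,0]
  hand: [0,0,0,0,0,0,1,1,1,1]

```text
clock: 3.8
ee_pos: [0.4897, -0.4175, 0.0688]
eef_rot: [-0.558, 3.091, -0.001]
ft_force: [0.6, -0.6, 0.0]
width: 0.333
grasp_force: 0.0
```

Call:
arm_command:
  offset:
    - [0,0,0]
    - [0,0,0]
    - [0,0,0]
    - [0,0,0]
    - [0,0,0]
    - [0,0,0]
  turn: [0,0,0,0,0,0]
  hand: [1,1,1,1,1,1]

```text
clock: 4.4
ee_pos: [0.4898, -0.4176, 0.0688]
eef_rot: [-0.558, 3.091, -0.001]
ft_force: [-1.2, 1.5, 5.2]
width: 0.274
grasp_force: 59.4
```

Call:
arm_command:
  offset:
    - [0,0,0.5]
    - [0,0,1]
    - [0,0,1.5]
    - [0,0,2]
    - [0,0,2]
    - [0,0,2.5]
    - [0,0,2.5]
    - [0,0,0]
    - [0,0,0]
  turn: [0,0,0,0,0,0,0,0,0]
  hand: [1,1,1,1,1,1,1,1,1]

```text
clock: 5.3
ee_pos: [0.4893, -0.4172, 0.1882]
eef_rot: [-0.557, 3.091, 0.001]
ft_force: [-0.2, 1.1, -2.1]
width: 0.272
grasp_force: 58.9
```

Call:
arm_command:
  offset:
    - [0.3,1.65,0]
    - [0.6,3,0]
    - [0.8,4,0]
    - [0.8,4,0]
    - [0.8,4,0]
    - [0.8,4,0]
    - [0.7,3.5,0]
    - [0.4,2,0]
    - [0,0.5,0]
    - [0,0,0]
  turn: [-0.03,-0.028,0,0,0,0,0,0,0,0]
  hand: [1,1,1,1,1,1,1,1,1,1]

```text
clock: 6.3
ee_pos: [0.5407, -0.1503, 0.1869]
eef_rot: [0.469, -3.103, -0.001]
ft_force: [-0.4, -0.3, -1.8]
width: 0.278
grasp_force: 59.0
```

Call:
arm_command:
  offset:
    - [0,0,0]
    - [0,0,0]
  turn: [0,0]
  hand: [1,1]

```text
clock: 6.5
ee_pos: [0.5411, -0.1519, 0.1879]
eef_rot: [0.465, -3.106, -0.0]
ft_force: [-1.0, -0.3, -1.3]
width: 0.275
grasp_force: 59.0
```

```bash
python3 - <<'E'
from h import *
s=snap('wrist');pickle.dump(s,open('w3.pkl','wb'));t=snap('scene');pickle.dump(t,open('s3.pkl','wb'))
a=cv2.resize(s['frame'][:,:,::-1],(400,300));b=cv2.resize(t['frame'][130:340,200:480,::-1],(400,300),interpolation=cv2.INTER_CUBIC)
cv2.imwrite('pics/m3.png',np.hstack([a,b]))
o=manip.get_obs();R_=R.from_rotvec(o['eef_rot']).as_matrix();print(o['ee_pos'],'tooly yaw',np.degrees(np.arctan2(R_[1,1],R_[0,1])),o['ft_force'],o['width'])
E
```

```text
[ 0.54127341 -0.15186863  0.18809835] tooly yaw 107.03210549956778 [ 0.17252878  0.03243379 -1.37097207] 0.2704557979464431
```

View pics/m3.png

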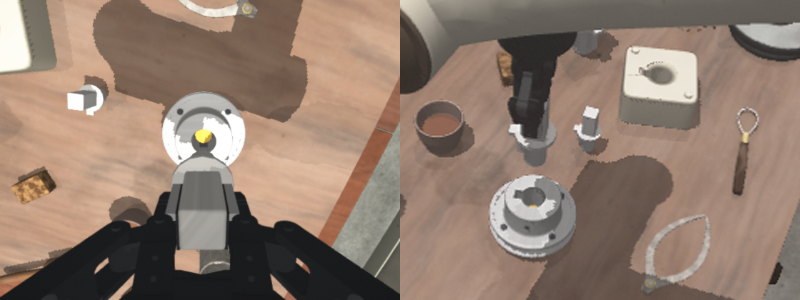

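The stub is held upright over the pulley, with its tab on the keyway side. I'll check the held stub's axis against the hub from depth.

```bash
python3 - <<'E'
from h import *
from scipy.optimize import least_squares
for n in('w3.pkl','s3.pkl'):
    s=pickle.load(open(n,'rb'));P=cloud(s).reshape(-1,3)
    r=np.hypot(P[:,0]-.5405,P[:,1]+.151)
    g=P[r<.045]; 
    h,b=np.histogram(g[:,2],bins=np.arange(0,.26,.004)); print(n,[(round(x,3),int(c)) for x,c in zip(b,h) if c>40])
    H=P[(abs(P[:,2]-.0625)<.004)&(r<.04)]
    if len(H)>50: print('hub circ',cv2.minEnclosingCircle(H[:,:2].astype(np.float32)*1000))
    S=P[(P[:,2]>.133)&(P[:,2]<.162)&(r<.03)]   # shaft
    if len(S)>30:
        f=least_squares(lambda q:np.hypot(S[:,0]-q[0],S[:,1]-q[1])-.0125,[.54,-.151],loss='soft_l1',f_scale=.001);print('shaft',len(S),f.x,np.abs(f.fun).mean())
    for z,zz in((.167,.175),(.222,.234)):
        C=P[(P[:,2]>z)&(P[:,2]<zz)&(r<.03)]
        if len(C)>20: print(z,len(C),np.median(C[:,2]),cv2.minAreaRect(C[:,:2].astype(np.float32)*1000),cv2.minEnclosingCircle(C[:,:2].astype(np.float32)*1000))
E
```

```text
w3.pkl [(np.float64(0.012), 96), (np.float64(0.02), 42), (np.float64(0.024), 41), (np.float64(0.028), 2233), (np.float64(0.032), 427), (np.float64(0.036), 92), (np.float64(0.04), 88), (np.float64(0.044), 88), (np.float64(0.048), 108), (np.float64(0.052), 90), (np.float64(0.056), 108), (np.float64(0.06), 3220), (np.float64(0.064), 61), (np.float64(0.136), 60), (np.float64(0.14), 52), (np.float64(0.172), 184), (np.float64(0.176), 1811), (np.float64(0.18), 173), (np.float64(0.184), 181), (np.float64(0.188), 211), (np.float64(0.192), 321), (np.float64(0.196), 460), (np.float64(0.2), 503), (np.float64(0.204), 540), (np.float64(0.208), 601), (np.float64(0.212), 610), (np.float64(0.216), 681), (np.float64(0.22), 603), (np.float64(0.224), 4042), (np.float64(0.228), 1116), (np.float64(0.232), 1216), (np.float64(0.236), 1420), (np.float64(0.24), 3101), (np.float64(0.244), 3785), (np.float64(0.248), 1648), (np.float64(0.252), 1890)]
hub circ ((540.15185546875, -151.3961944580078), 33.18009948730469)
shaft 155 [ 0.54015355 -0.15292459] 0.00016044857723295313
0.167 118 0.1738924288640093 ((524.93
[... 466 characters left out ...]
(0.044), 77), (np.float64(0.048), 92), (np.float64(0.052), 88), (np.float64(0.056), 92), (np.float64(0.06), 613), (np.float64(0.064), 238), (np.float64(0.172), 43), (np.float64(0.176), 247)]
hub circ ((537.7474975585938, -150.97671508789062), 34.46643829345703)
shaft 181 [ 0.53888118 -0.15281286] 0.001179825284642139
0.167 33 0.17385359249895382 ((538.7108154296875, -142.6981964111328), (46.950172424316406, 23.798858642578125), 9.598724365234375) ((539.7685546875, -148.492431640625), 24.157838821411133)
0.222 29 0.2282908468416336 ((525.7869262695312, -148.62002563476562), (2.7310009002685547, 35.06817626953125), 11.90792179107666) ((525.99658203125, -148.57579040527344), 17.543115615844727)
```

Both cameras put the shaft about 1.5 mm too far towards -y. I'll correct that and bring the tip just above the mouth.

Call:
arm_command:
  offset:
    - [0.03,0.13,0]
    - [0,0,-2]
    - [0,0,-2]
    - [0,0,-1.5]
    - [0,0,-0.7]
    - [0,0,0]
    - [0,0,0]
    - [0,0,0]
  turn: [0,0,0,0,0,0,0,0]
  hand: [1,1,1,1,1,1,1,1]

```text
clock: 7.4
ee_pos: [0.5426, -0.1498, 0.1274]
eef_rot: [-0.468, 3.104, -0.001]
ft_force: [0.1, -0.2, -1.2]
width: 0.273
grasp_force: 59.0
```

```bash
python3 - <<'E'
from h import *
from scipy.optimize import least_squares
s=snap('scene');t=snap('wrist');w=t
o=manip.get_obs();print(o['ee_pos'],o['ft_force'])
for s in(s,w):
    P=cloud(s).reshape(-1,3);r=np.hypot(P[:,0]-.5405,P[:,1]+.151)
    S=P[(P[:,2]>.074)&(P[:,2]<.1)&(r<.018)]
    f=least_squares(lambda q:np.hypot(S[:,0]-q[0],S[:,1]-q[1])-.0125,[.54,-.151],loss='soft_l1',f_scale=.001);print('shaft',len(S),f.x,np.abs(f.fun).mean())
s=pickle.load(open('s3.pkl','rb'))
s=snap('scene');save(s,'s4.png',(240,200,380,305),5)
E
```

```text
[ 0.54236691 -0.14969711  0.1272039 ] [ 0.66945038  0.73625103 -2.01447328]
shaft 137 [ 0.54009035 -0.15063497] 0.0008143021085472397
shaft 144 [ 0.54165867 -0.15076629] 0.00016249449646968156
```

View pics/s4.png

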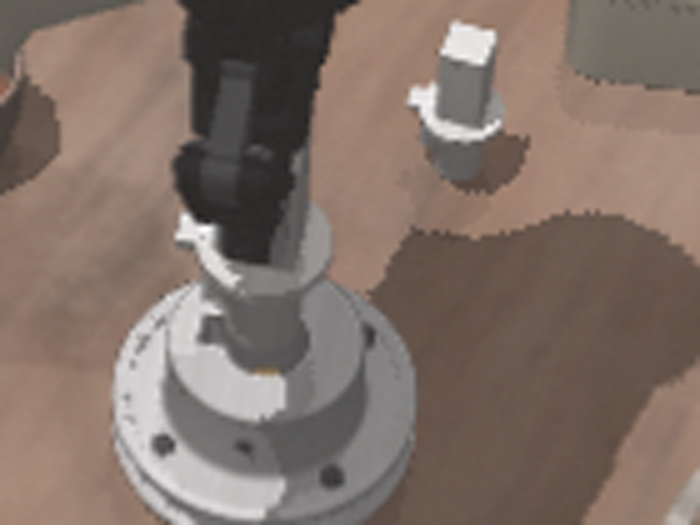

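The tip sits over the bore at (265,365) with a sliver of brass showing in front of it. The tab is above the keyway at (210,330). I'll shift back about 1 mm and enter slowly.

Call:
arm_command:
  offset:
    - [-0.1,-0.1,0]
    - [0,0,0]
    - [0,0,-0.4]
    - [0,0,-0.4]
    - [0,0,-0.4]
    - [0,0,-0.3]
    - [0,0,0]
  turn: [0,0,0,0,0,0,0]
  hand: [1,1,1,1,1,1,1]

```text
clock: 8.25
ee_pos: [0.5404, -0.1506, 0.1105]
eef_rot: [0.467, -3.105, -0.0]
ft_force: [0.2, -0.5, -1.8]
width: 0.275
grasp_force: 59.0
```

Call:
arm_command:
  offset:
    - [0,0,-0.3]
    - [0,0,-0.3]
    - [0,0,-0.3]
    - [0,0,-0.3]
    - [0,0,0]
  turn: [0,0,0,0,0]
  hand: [1,1,1,1,1]

```text
clock: 8.75
ee_pos: [0.5405, -0.1507, 0.0987]
eef_rot: [0.467, -3.106, -0.0]
ft_force: [0.6, 0.5, -1.7]
width: 0.275
grasp_force: 59.0
```

Call:
arm_command:
  offset:
    - [0,0,-0.4]
    - [0,0,-0.4]
    - [0,0,-0.4]
    - [0,0,-0.3]
    - [0,0,-0.2]
    - [0,0,0]
    - [0,0,0]
  turn: [0,0,0,0,0,0,0]
  hand: [1,1,1,1,1,1,1]

```text
clock: 9.45
ee_pos: [0.5409, -0.1507, 0.0827]
eef_rot: [-0.468, 3.106, -0.0]
ft_force: [-1.7, 1.3, 4.0]
width: 0.276
grasp_force: 59.7
```

Call:
arm_command:
  offset:
    - [0,0,-0.2]
    - [0,0,-0.1]
    - [0,0,-0.1]
    - [0,0,0]
    - [0,0,0]
  turn: [0,0,0,0,0]
  hand: [1,1,1,1,1]

```text
clock: 9.95
ee_pos: [0.541, -0.1507, 0.0788]
eef_rot: [-0.468, 3.106, -0.0]
ft_force: [-3.1, 1.8, 6.1]
width: 0.276
grasp_force: 60.1
```

Call:
arm_command:
  offset:
    - [0,0,-0.1]
    - [0,0,0]
    - [0,0,0]
  turn: [0,0,0]
  hand: [1,1,1]

```text
clock: 10.25
ee_pos: [0.541, -0.1507, 0.0788]
eef_rot: [-0.468, 3.106, -0.001]
ft_force: [-5.1, 3.2, 12.4]
width: 0.271
grasp_force: 60.8
```

Call:
arm_command:
  offset:
    - [0,0,-0.1]
    - [0,0,0]
    - [0,0,0]
  turn: [0,0,0]
  hand: [1,1,1]

```text
clock: 10.55
ee_pos: [0.541, -0.1507, 0.0787]
eef_rot: [-0.469, 3.106, -0.001]
ft_force: [-5.8, 3.4, 16.7]
width: 0.27
grasp_force: 61.6
```

The stub stopped exactly at the predicted height (0.0788) and the force is rising, so the collar is on the hub. I'll ease the side force a little and look.

Call:
arm_command:
  offset:
    - [-0.05,0.03,0]
    - [0,0,0]
    - [0,0,0]
  turn: [0,0,0]
  hand: [1,1,1]

```text
clock: 10.85
ee_pos: [0.5409, -0.1507, 0.0787]
eef_rot: [-0.469, 3.105, -0.002]
ft_force: [-4.5, 2.2, 15.7]
width: 0.273
grasp_force: 61.4
```

```bash
python3 - <<'E'
from h import *
s=snap('scene');save(s,'s5.png',(240,200,380,305),5)
o=manip.get_obs();print(o['ee_pos'],o['eef_rot'],o['ft_force'],o['torque'])
w=snap('wrist');P=cloud(w).reshape(-1,3);r=np.hypot(P[:,0]-.5405,P[:,1]+.151)
for lo,hi,a in((.0648,.073,.021),(.056,.0648,.032)):
    Q=P[(P[:,2]>lo)&(P[:,2]<hi)&(r<a)];print(len(Q),np.median(Q[:,2]), np.linalg.lstsq(np.c_[Q[:,:2]-[.54,-.151],np.ones(len(Q))],Q[:,2],rcond=None)[0])
E
```

```text
[ 0.54096264 -0.15064117  0.07873145] [-4.68857610e-01  3.10481770e+00 -1.97017196e-03] [-4.48340702  1.85889555 15.41401076] [ 0.72706073  1.5857974  -0.0254603 ]
1464 0.0686519283616401 [-0.00401087 -0.00238589  0.06875583]
3674 0.06254344711876061 [-0.00323262 -0.0018103   0.06250658]
```

View pics/s5.png

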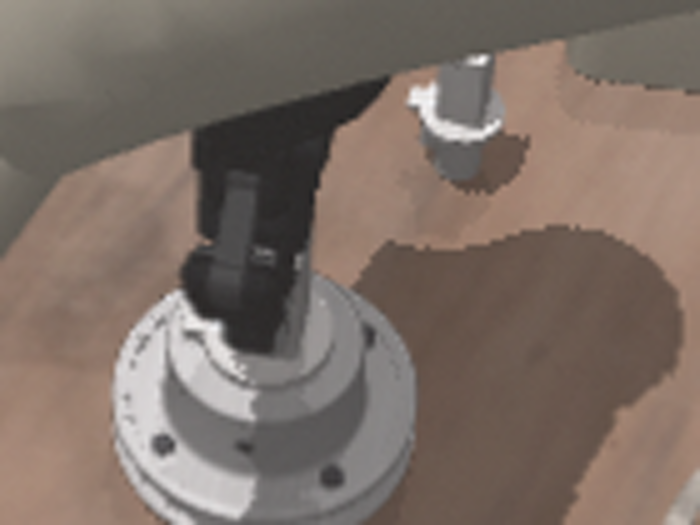

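The picture shows the collar flat on the hub with the tab over the keyway. By depth the collar's top is 6.1 mm above the hub, which is its own thickness, so it is flush. The grip is firm with about 15 N of downward push.

```bash
python3 -c "
from cell import manip
print(manip.close_job())"
```

```text
the job is handed in; nothing more can be done
None
```

I handed the job in at about 11 s of arm time: the stub is keyed into the pulley with its collar flush on the hub, and the gripper still holds it down with about 15 N; I kept clear of the cup, cork block and tin.

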